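Count to the third gap and push the stopper box home

TASK

With the fingers closed, run a fingertip along the top of the brass rail, starting at the end with the white knob, touching the brass behind the first, the second and then the third gap (count every gap, full or empty), and go no further along the rail. Then, by pushing only, never lifting it, slide the red box along its lane to that third gap and push it fully home against the back, flush with the divider ends. Leave the other boxes and everything else on the table where they are.

Things in the scene. Friction and masses are not known exactly. Their poses are not given: they have to be found in the camera images.
- rack: fixed oak rack for stopper boxes, 170 (x) x 376 (y) mm. Origin: centre of underside, on the table; its +x points away from the robot (turned up to 9 degrees), z up. Base 8 mm thick. Six gaps along y, open towards +x, centres y = -130, -78, -26, 26, 78, 130 mm, each 44 wide between dark 8 mm dividers, z 8 to 44, with round ends at x = -5. Back wall's inner face x = -75: gaps as deep as a box is long
- lane (a point): centre of the floor of the flat lane before the gaps' mouths: rack x = 33, y = 0, z = 8 mm. The lane runs along rack y, from x = -5 (divider ends) to x = 71 mm, open at both ends (y = -188 and 188); on its far side a low lip, x 71 to 81 mm, top at z 16, low enough to push the box over it with a fingertip at z 25
- rail (a point): middle of the rail's flat top: rack x = -80, y = 0, z = 54 mm. The rigid, fixed rail lies on the back wall along rack y, 12 mm wide: six brass spans, one behind each gap, parted by flush dark 8 mm pieces behind the dividers
- span_a: brass span of the rail behind the gap at rack y = -130 mm; fixed, rigid, 44 mm long in y, 12 mm wide; origin at its middle, 4 mm below its flat top. (Letters run a to f along rack +y, whichever end the counting starts from)
- span_b: brass span of the rail behind the gap at rack y = -78 mm; fixed, rigid, 44 mm long in y, 12 mm wide; origin at its middle, 4 mm below its flat top. (Letters run a to f along rack +y, whichever end the counting starts from)
- span_c: brass span of the rail behind the gap at rack y = -26 mm; fixed, rigid, 44 mm long in y, 12 mm wide; origin at its middle, 4 mm below its flat top. (Letters run a to f along rack +y, whichever end the counting starts from)
- span_d: brass span of the rail behind the gap at rack y = 26 mm; fixed, rigid, 44 mm long in y, 12 mm wide; origin at its middle, 4 mm below its flat top. (Letters run a to f along rack +y, whichever end the counting starts from)
- span_e: brass span of the rail behind the gap at rack y = 78 mm; fixed, rigid, 44 mm long in y, 12 mm wide; origin at its middle, 4 mm below its flat top. (Letters run a to f along rack +y, whichever end the counting starts from)
- span_f: brass span of the rail behind the gap at rack y = 130 mm; fixed, rigid, 44 mm long in y, 12 mm wide; origin at its middle, 4 mm below its flat top. (Letters run a to f along rack +y, whichever end the counting starts from)
- white_knob: white ball (26 mm) on a post at one end of the rail, fixed; the end from which gaps are counted. Origin: foot of the post, at rack x = -72, y = 173 or -173 (varies), z = 8 mm; top of ball 50 mm above it
- black_knob: the same in black, at the other end of the rail
- red_box: red stopper box with a pale band, loose, 70 (x) x 36 (y) x 34 mm high, 0.1 to 0.2 kg; origin: centre of underside. It starts somewhere in the lane, its x along the rack's x (within a few degrees), with 3 mm play before and behind it, and slides easily on the wood. Pushed at mid-height it does not tip. Home: its origin at rack x = -40 mm
- walnut_box: dark walnut stopper box with brass band, same size, loose, already home in the gap at rack y = -130
- green_box: green stopper box, same size, loose, already home in the gap at rack y = 78
- bottle: green wine bottle with yellow label, 75 mm wide, 295 high, standing to the robot's right; origin: centre of underside
- glass: wine glass, 76 mm wide, 182 high, standing to the right; origin: centre of underside
- corkscrew: T-shaped corkscrew lying on the left, wooden handle 100 mm, 22 mm high; origin: under the handle's middle
- cork_bowl: white bowl, 130 mm wide, 50 high, on the left; origin: centre of underside
- cork: cork standing on end beyond the rack, 24 mm wide, 45 high; origin: centre of underside
- foil_cutter: black round foil cutter beyond the rack, 48 mm wide, 22 high; origin: centre of underside
Not all that is in view belongs to the job. Of the things like the red_box, leave any that is blue; of the rest the larger one is meant.

How it is judged:
By the outcome, as a careful person would: the job done as asked, in the order asked, and still so for the second after the job is handed in, with the robot touching nothing.
It also fails if it takes over 64 s, if anything falls off the work surface, if the arm or the gripper's body presses on something with over 40 N, if the wrist force passes 120 N, or if a joint passes its speed limit or range.

ROBOT

A 6-joint arm with a two-finger parallel gripper is mounted at the origin on the work surface. World frame = base frame: x ahead of the robot, y to its left, z up, the work surface at z = 0. Lengths are in m, angles in rad, forces in N, time in s.
With the tool pointing down it reaches from about 0.3 to 0.875 m from the base axis. Payload 6.4 kg.
Tool frame: the origin (TCP) lies at the centre of the arm's flange, where the gripper is bolted on; the fingertips stand 173 mm ahead of it and the grasp point (between the pads) lies ctrl.grip_point_offset ahead of it (ctrl.grip_point_offset is the distance from the TCP to the grasp point, in m); z points along the fingers, y is the direction in which the jaws open and shut (so a half turn about z gives the same grasp; the last joint's range is limited). The gripper opens to 85 mm and grips with 20 to 120 N. Pads are 22 mm wide; open, the fingers measure 114 mm over their backs; the gripper's body (76 mm by 85 mm) begins 54 mm behind the grasp point. The pads swing forward as they close: fully open they stand 13 mm farther back than shut.
Start: joints at [1.007, 0.181, 1.607, -0, 1.354, -0.206], TCP at [0.201, 0.539, 0.405] pointing down, gripper open.
Joint ranges: [-2.99, 2.99], [-0.89, 2.07], [0.3, 2.58], [-1.14, 4.28], [0, 2.63], [-3.12, 3.12]. Speed limits (rad/s): [2.57, 2.57, 3.01, 3.14, 3.14, 3.14].

INTERFACE

Orientations are given as a unit quaternion [w, x, y, z].
In Python, from bench import ctrl, cams, boxes_of, landmark_of gives the robot as it stands.
- The arm moves only by the shell command python3 -m handwheel 'ROWS'. ROWS is JSON, a list of rows, each an object with "offset": the shift along the tool's x, y, z in m, a list of three; "spin": the turn about the tool's z in degrees; "grip": the opening, from 0 (shut) to 1 (fully open). A call has 1 to 20 rows; each row is the pose to reach, as a shift and turn from the pose commanded when the call began, along the tool's axes at that moment; what a row does not reach only later rows make up. A row lasts 1/8 s, in which the tool goes at most 62.5 mm and 10.7 degrees, less where a joint would pass 70% of its speed; a pose out of reach is approached as far as the arm can. A call with a gripper value outside its range is refused whole. The fingers move at their own pace and stop on an object; the grip force is fixed at half the most. Time passes only in rows, so rows that repeat a pose let the fingers close. It gives the time, the measured TCP pose, the force and the opening at its end, in the units of the state.
- ctrl.get_obs(): the state, without advancing time (a new reading comes with each control period).
- cams.camera(name): name is "scene" or "top" or "wrist"; returns a dict with "color" (480x640x3 uint8, red, green, blue), "camera_matrix" (3x3 intrinsics, pixels), "view" (4x4, takes a point from world to camera coordinates); the wrist camera has in their place "tool_from_camera" (4x4, takes a point from camera to tool coordinates, whose origin is the TCP and whose axes are the flange's). Camera axes: x right, y up, looking along -z (the intrinsics and any distortion apply to the point x, -y, -z); pixel columns grow to the right and rows downward; lengths in m; the calibration is good to about 2 mm. A picture is of the moment at which its call begins: read the wrist's pose just before it. There is no depth.
- ctrl.hand_in(): hands the job in, once; it reports no verdict.
Trained networks look in a picture, given as the dict that the camera call returned (one of the last four; its "shot" number tells which), for a name from the list of things; names that differ only in an ending like _2 or _b are one class to them, and where a whole thing is asked for, a point or a joint stands for the part that bears it (a point fixed in the world has none). Each returns a list of dicts, best first, with "confidence" (0 to 1); they miss things now and then, are a little off and sometimes report something else, mostly with a low value. They report only what shows in the picture. A call takes as long as a camera call. They do not tell look-alikes from the thing itself.
- boxes_of(picture, thing): "uv" ([column, row] in pixels, amid what is visible of it).
- landmark_of(picture, thing): "uv" ([column, row] in pixels: a listed point, or the origin of a listed thing).
The state is a dict: "time_s": time; "q": joint angles; "dq": joint speeds; "joint_efforts": joint torques, N m; "eef_pos": TCP position; "eef_rot": TCP orientation; "wrist_force": force on the tool from outside, world axes, zero at the start; "torque": the same for the moment, N m; "opening": opening from 0.0 (shut) to 1.0 (fully open).
Only numpy, scipy, OpenCV 4.12 (cv2) and the standard library are available. Lean on these libraries where they do the work, as an engineer would, in place of code of your own. Each camera call takes 0.05 s, during which the arm holds its last target.

## Working session

There is one attempt and no reset: what is moved stays moved. The work goes in short steps, Python scripts to look and compute and a shell command to move; the robot and the scene stay as the last step left them, time stands still between calls to the robot, and variables do not carry over. Pictures are saved under pics/ and viewed, and the job is handed in when it is done.

```bash
mkdir -p pics; ls; python3 - <<'E'
from bench import ctrl,cams,boxes_of,landmark_of
import cv2
print(ctrl.get_obs(), ctrl.grip_point_offset)
for n in ("scene","top"):
    p=cams.camera(n); cv2.imwrite(f"pics/{n}0.png",p["color"][:,:,::-1])
    print(n,p["camera_matrix"],p["view"],[k for k in p if k!='color'])
    for t in ("rack","lane","rail","white_knob","black_knob","red_box","walnut_box","green_box","span_a"):
        try:
            print(t,[(d["uv"],round(d["confidence"],2)) for d in landmark_of(p,t)][:6], [(d["uv"],round(d["confidence"],2)) for d in boxes_of(p,t)][:6])
        except Exception as e: print(t,e)
E
```

```text
pics
{'time_s': 0.0, 'q': array([ 1.00671257e+00,  1.81533003e-01,  1.60802298e+00, -1.29036803e-06,
        1.35381191e+00, -2.06342325e-01]), 'dq': array([ 0.00035433, -0.0007782 ,  0.00209598,  0.00010758, -0.0023882 ,
        0.00065778]), 'joint_efforts': array([ 1.14994331e-03, -4.44867110e+01, -3.51338089e+01, -1.58944144e-04,
        9.37525911e-03,  3.46009642e-06]), 'eef_pos': array([0.20120524, 0.53836818, 0.40378117]), 'eef_rot': array([-3.32945726e-04,  1.77918214e-01,  9.84044878e-01, -8.22811584e-04]), 'wrist_force': array([ 0.13155648, -1.27197307,  0.50345018]), 'torque': array([-0.02536135, -0.01759452,  0.0233995 ]), 'opening': 0.9978142891606502} 0.1547
scene [[478.18227248   0.         321.80945927]
 [  0.         478.18227248 238.77946494]
 [  0.           0.           1.        ]] [[-4.64025753e-01  8.85821509e-01  5.95726144e-04  2.90538558e-01]
 [-5.74619130e-01 -3.01518232e-01  7.60854527e-01  2.77905180e-01]
 [ 6.74160927e-01  3.52713779e-01  6.48922210e-01 -1.77425145e+00]
 [ 0.00000000e+00  0.00000000e+00  0.00000000e+00  1.00000000e+00]] ['camera_matrix'
[... 1780 characters left out ...]
[257.6, 310.6], 0.97), ([294.1, 221.8], 0.89), ([299.0, 306.8], 0.49), ([237.4, 269.4], 0.44), ([347.7, 252.4], 0.29)] [([291.7, 220.6], 0.9), ([255.3, 311.3], 0.87), ([300.3, 309.7], 0.47), ([298.7, 234.1], 0.46), ([251.2, 269.0], 0.29)]
walnut_box [([347.7, 240.5], 0.84), ([296.7, 232.0], 0.72), ([109.9, 316.0], 0.3), ([269.4, 268.1], 0.26), ([106.8, 224.2], 0.2)] [([349.0, 240.7], 0.77)]
green_box [([269.4, 251.1], 0.55), ([297.4, 232.5], 0.24)] [([268.8, 251.7], 0.61)]
span_a [([348.9, 252.2], 0.47), ([331.4, 256.8], 0.41), ([290.3, 263.9], 0.41), ([251.5, 270.0], 0.41), ([267.3, 266.6], 0.4)] [([292.5, 264.0], 0.65), ([332.4, 256.7], 0.59), ([350.1, 255.0], 0.5), ([249.4, 270.1], 0.45)]
```

View pics/scene0.png

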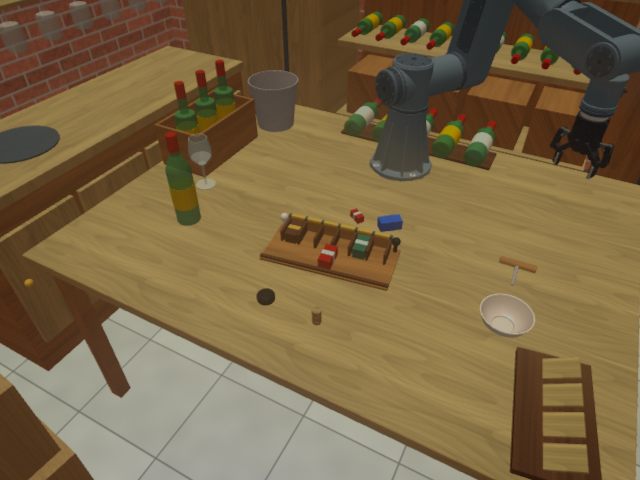

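View pics/top0.png

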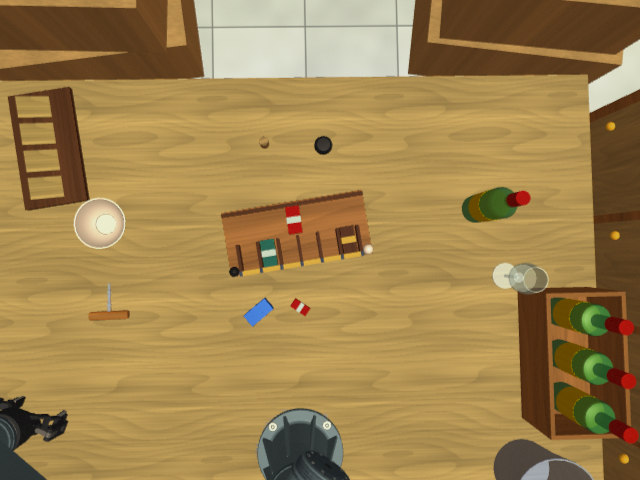

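```bash
python3 - <<'E'
import cv2
a=cv2.imread("pics/top0.png")[190:330,200:400]
cv2.imwrite("pics/top0c.png",cv2.resize(a,(800,560),interpolation=cv2.INTER_CUBIC))
a=cv2.imread("pics/scene0.png")[180:300,250:420]
cv2.imwrite("pics/scene0c.png",cv2.resize(a,(800,565),interpolation=cv2.INTER_CUBIC))
E
```

```text
(no output)
```

View pics/top0c.png

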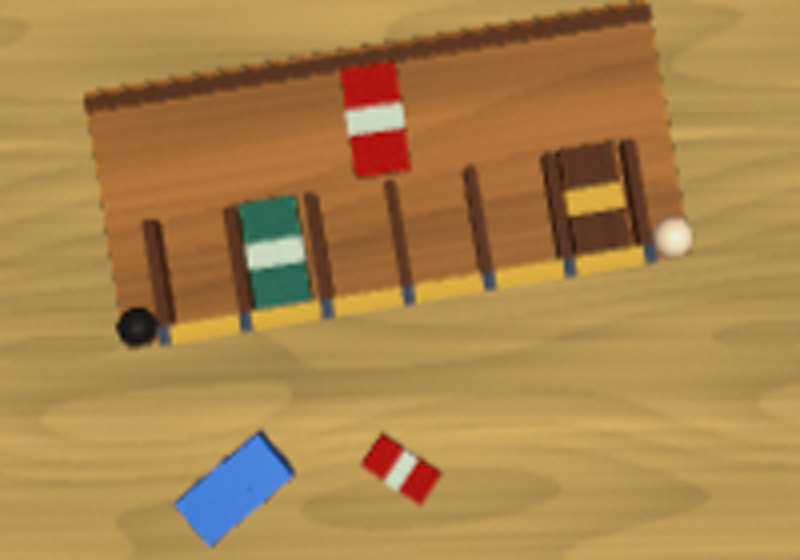

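View pics/scene0c.png

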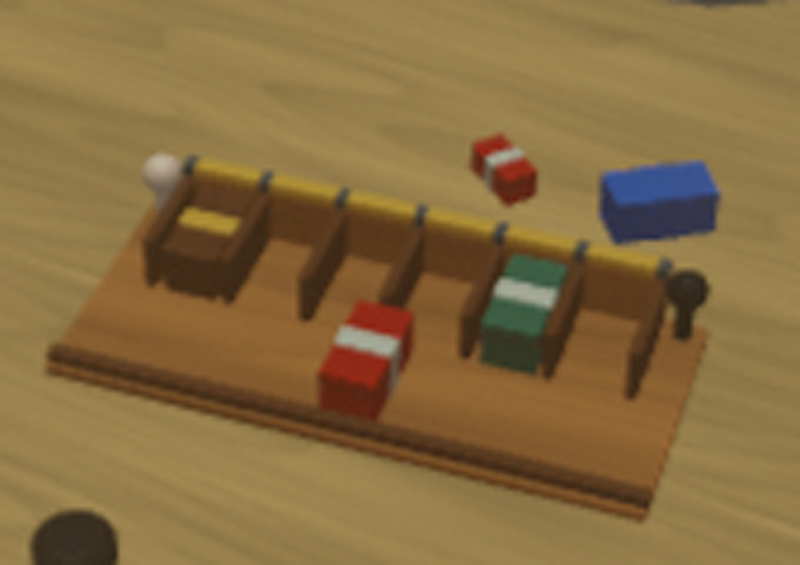

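Candidates for the red box in the top view are the red box in the lane (293,220), the small red box in front of the rack (300,307) and the blue one (258,312). Blue is excluded and the lane one is the larger red, as the crop confirms. The white knob is at the right end, (367,248), so counting runs a, b, c and the third gap is c (rack y = -26). The box straddles the c/d divider. Next I'll fit the rack pose.

```bash
cat > h.py <<'E'
import numpy as np, cv2
from scipy.optimize import least_squares
def proj(K,V,P):
    P=np.atleast_2d(P); c=(V[:3,:3]@P.T).T+V[:3,3]
    return np.c_[K[0,0]*c[:,0]/-c[:,2]+K[0,2], K[1,1]*-c[:,1]/-c[:,2]+K[1,2]]
def unproj(K,V,uv,z):
    R=V[:3,:3];t=V[:3,3]; o=-R.T@t
    d=R.T@np.array([(uv[0]-K[0,2])/K[0,0],-(uv[1]-K[1,2])/K[1,1],-1.]); return o+d*(z-o[2])/d[2]
def r2w(pose,P):
    x,y,a=pose; P=np.atleast_2d(np.array(P,float)); c,s=np.cos(a),np.sin(a)
    return np.c_[x+c*P[:,0]-s*P[:,1], y+s*P[:,0]+c*P[:,1], P[:,2]]
def w2r(pose,P):
    x,y,a=pose; P=np.atleast_2d(np.array(P,float)); c,s=np.cos(a),np.sin(a); dx=P[:,0]-x; dy=P[:,1]-y
    return np.c_[c*dx+s*dy,-s*dx+c*dy,P[:,2]]
E
python3 - <<'E'
from bench import ctrl,cams
from h import *
T=cams.camera("top"); S=cams.camera("scene")
ys=[.156,.104,.052,0,-.052,-.104,-.156]
P=[[-.080,y,.054] for y in ys]
ut=np.array([(165,335),(246,321),(327,308),(408,295),(489,281),(570,267),(651,253)])/4+[200,190]-.375
us=np.array([(666,266),(582,249),(501,232),(421,214),(344,197),(266,180),(191,164)])*np.array([170/800,120/565])+[250,180]-.4
f=lambda p,w:np.r_[w[0]*(proj(T["camera_matrix"],T["view"],r2w(p,P))-ut).ravel(), w[1]*(proj(S["camera_matrix"],S["view"],r2w(p,P))-us).ravel()]
for w in ((1,0),(0,1),(1,1)):
    r=least_squares(f,[.56,0,.1],args=(w,)); print(w,r.x,np.degrees(r.x[2]),np.abs(r.fun).max())
pose=r.x; np.save("pose.npy",pose)
# red box in top
hsv=cv2.cvtColor(T["color"],cv2.COLOR_RGB2HSV)
m=((hsv[...,0]<8)|(hsv[...,0]>172))&(hsv[...,1]>180)
m=m.astype(np.uint8); m[:195]=0;m[250:]=0;m[:,:270]=0;m[:,320:]=0
n,l,s,c=cv2.connectedComponentsWithStats(m); print(s,c)
for uv in ((293,219.7),):
    print("box",w2r(pose,unproj(T["camera_matrix"],T["view"],uv,.042)))
ptsr=[(342,70),(397,63),(410,172),(357,178)]
for q in ptsr: print(w2r(pose,unproj(T["camera_matrix"],T["view"],np.array(q)/4+[200,190]-.375,.042)))
for n,p in dict(start=(-.08,-.13,.054),end=(-.08,-.03,.054),c=(-.04,-.026,.042)).items(): print(n,r2w(pose,p))
E
```

```text
(1, 0) [ 0.56686447 -0.00400171  0.14515461] 8.316746673319042 0.19650718168304593
(0, 1) [ 0.57034206 -0.00098034  0.14823808] 8.493416392831952 0.17088423667843244
(1, 1) [ 0.56756113 -0.00315599  0.14561403] 8.343069615618267 0.8778555440975708
[[     0      0    640    480 306919]
 [   285    205     15     12    142]
 [   288    223     15     11    139]] [[319.52402425 239.51874273]
 [291.95070423 210.28873239]
 [294.5971223  227.95683453]]
box [[0.03222672 0.00307607 0.042     ]]
[[0.06736067 0.01768596 0.042     ]]
[[ 0.06605716 -0.01780404  0.042     ]]
[[-0.00428547 -0.01452934  0.042     ]]
[[-0.00250331  0.01953183  0.042     ]]
start [[ 0.50727077 -0.1433882   0.054     ]]
end [[ 0.49276077 -0.0444465   0.054     ]]
c [[ 0.53175705 -0.03468483  0.042     ]]
```

```bash
cat >> h.py <<'E'
from scipy.spatial.transform import Rotation as Ro
def state():
    from bench import ctrl
    o=ctrl.get_obs(); w,x,y,z=o["eef_rot"]; return o,Ro.from_quat([x,y,z,w])
def tip():
    o,R=state(); return o["eef_pos"]+R.apply([0,0,.173])
def where(pose):
    o,R=state(); ty=R.apply([0,1,0]); tz=R.apply([0,0,1])
    yaw=np.degrees(np.arctan2(ty[1],ty[0])-pose[2])
    print("t",round(o["time_s"],2),"tip rack mm",np.round(w2r(pose,tip())[0]*1000,1),"tooly yaw in rack",round(yaw,2),"F",np.round(o["wrist_force"],1),"open",round(o["opening"],2),"tz",np.round(tz,4))
def goto(pose,target,yaw=90.):
    """offset (tool axes) and spin for tip to rack target (m)"""
    o,R=state(); ty=R.apply([0,1,0]); cur=np.degrees(np.arctan2(ty[1],ty[0])-pose[2])
    d=R.inv().apply(r2w(pose,target)[0]-tip())
    print("target",target,"offset",np.round(d,4),"spin",round(cur-yaw,2))
E
python3 - <<'E'
from h import *
pose=np.load("pose.npy"); where(pose)
goto(pose,(-.08,-.13,.20)); goto(pose,(-.04,-.03,.20))
E
```

```text
t 2.0 tip rack mm [-283.7  589.2  231.7] tooly yaw in rack 61.16 F [ 0.4 -0.2 -0.4] open 1.0 tz [-0. -0. -1.]
target (-0.08, -0.13, 0.2) offset [-0.5254 -0.5317  0.0317] spin -28.84
target (-0.04, -0.03, 0.2) offset [-0.5122 -0.4248  0.0317] spin -28.84
```

```bash
python3 -m handwheel '[{"offset":[-0.04,-0.04,0],"spin":-3,"grip":0},{"offset":[-0.08,-0.08,0],"spin":-6,"grip":0},{"offset":[-0.12,-0.12,0],"spin":-9,"grip":0},{"offset":[-0.16,-0.16,0],"spin":-12,"grip":0},{"offset":[-0.20,-0.20,0],"spin":-15,"grip":0},{"offset":[-0.24,-0.24,0],"spin":-18,"grip":0},{"offset":[-0.28,-0.28,0],"spin":-21,"grip":0},{"offset":[-0.32,-0.32,0],"spin":-24,"grip":0},{"offset":[-0.36,-0.36,0],"spin":-27,"grip":0},{"offset":[-0.40,-0.40,0],"spin":-28.8,"grip":0},{"offset":[-0.44,-0.44,0],"spin":-28.8,"grip":0},{"offset":[-0.48,-0.48,0.01],"spin":-28.8,"grip":0},{"offset":[-0.51,-0.51,0.02],"spin":-28.8,"grip":0},{"offset":[-0.525,-0.532,0.032],"spin":-28.8,"grip":0},{"offset":[-0.525,-0.532,0.032],"spin":-28.8,"grip":0},{"offset":[-0.525,-0.532,0.032],"spin":-28.8,"grip":0},{"offset":[-0.525,-0.532,0.032],"spin":-28.8,"grip":0}]'
python3 - <<'E'
from h import *
from bench import cams
pose=np.load("pose.npy"); where(pose)
p=cams.camera("wrist"); cv2.imwrite("pics/w1.png",p["color"][:,:,::-1]); print(p["camera_matrix"],p["tool_from_camera"])
E
```

```text
time_s: 4.12
eef_pos: [0.5068, -0.1426, 0.3734]
eef_rot: [0.0, -0.073, 0.997, -0.0]
wrist_force: [0.8, 0.1, -0.0]
opening: -0.0
t 4.12 tip rack mm [ -80.2 -129.2  200.4] tooly yaw in rack 90.02 F [ 0.8  0.1 -0. ] open -0.0 tz [ 9.e-04 -3.e-04 -1.e+00]
[[418.29343087   0.         323.91605683]
 [  0.         418.29343087 241.98352661]
 [  0.           0.           1.        ]] [[-2.99869216e-04  9.55705253e-01  2.94325296e-01  7.47788185e-02]
 [ 9.99999654e-01  5.15082611e-04 -6.53691842e-04 -8.72586183e-04]
 [-7.76338569e-04  2.94324998e-01 -9.55705076e-01  3.20116023e-02]
 [ 0.00000000e+00  0.00000000e+00  0.00000000e+00  1.00000000e+00]]
```

View pics/w1.png

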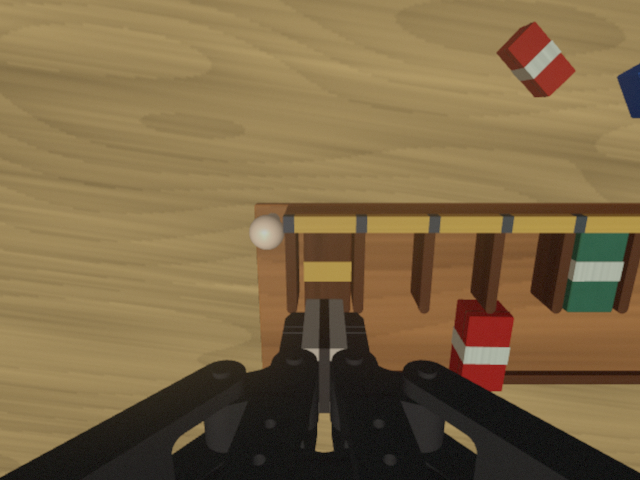

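The wrist view shows the white knob at (266,233), the dark rail pieces at (289/362/434/507/580, 224), walnut in gap a, and the red box at (482,345) in the lane. I'll use these to refine the rack pose.

```bash
cat >> h.py <<'E'
def wview(p,o,R):
    T=np.eye(4);T[:3,:3]=R.as_matrix();T[:3,3]=o["eef_pos"]; return np.linalg.inv(T@p["tool_from_camera"])
E
python3 - <<'E'
from h import *
from bench import cams
pose=np.load("pose.npy"); o,R=state(); p=cams.camera("wrist"); K=p["camera_matrix"];V=wview(p,o,R)
a=p["color"]
# precise dark piece centres along row 224: brass mask
hsv=cv2.cvtColor(a,cv2.COLOR_RGB2HSV)
m=((hsv[...,0]>15)&(hsv[...,0]<32)&(hsv[...,1]>140)&(hsv[...,2]>120)).astype(np.uint8)
m[:205]=0;m[245:]=0;m[:,:285]=0
n,l,s,c=cv2.connectedComponentsWithStats(m)
s_=[(list(map(int,x)),np.round(y,1)) for x,y in zip(s,c) if x[4]>300][1:]; print(s_)
sp=sorted([y for x,y in zip(s[1:],c[1:]) if 900<x[4]<1600 and x[0]+x[2]<635],key=lambda v:v[0]); print(sp)
P=[[-.08,-.13+.052*i,.054] for i in range(len(sp))]
r=least_squares(lambda q:(proj(K,V,r2w(q,P))-sp).ravel(),pose); print(r.x,np.degrees(r.x[2]),r.fun)
np.save("posew.npy",r.x)
print("box top corners?")
for q in ((457,300),(510,303)): print(w2r(r.x,unproj(K,V,q,.042)))
cv2.imwrite("pics/w1c.png",cv2.resize(a[280:410,420:560],None,fx=5,fy=4.5,interpolation=cv2.INTER_CUBIC)[:,:,::-1])
E
```

```text
[([295, 216, 61, 18, 324], array([337.5, 222.9])), ([368, 216, 61, 19, 1013], array([398.1, 224.4])), ([440, 216, 63, 18, 1061], array([470.6, 224.3])), ([512, 216, 64, 18, 1054], array([543.3, 224.2])), ([586, 216, 54, 17, 858], array([613.3, 223.7]))]
[array([398.13326752, 224.43139191]), array([470.55702168, 224.27709708]), array([543.28747628, 224.20588235])]
[0.56044304 0.04851778 0.1463455 ] 8.384979592729218 [-0.74992685 -0.06057302  0.10292302  0.05256983  0.64708365  0.0826337 ]
box top corners?
[[-0.01567068 -0.07803516  0.042     ]]
[[-0.01307161 -0.03622491  0.042     ]]
```

View pics/w1c.png

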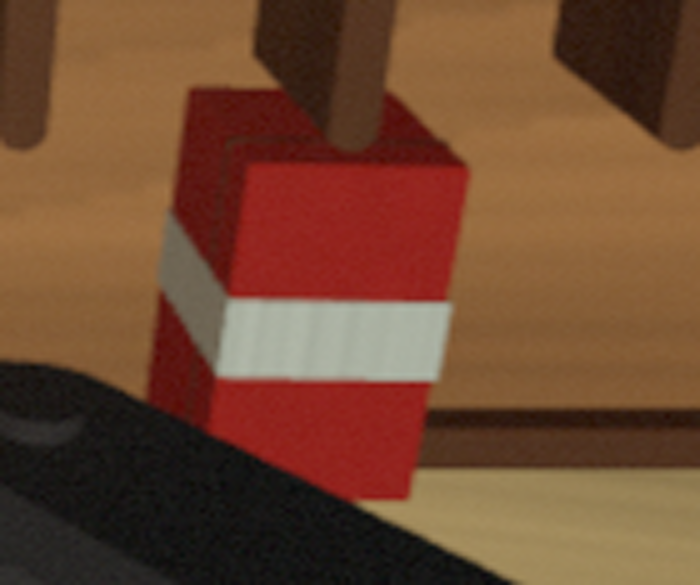

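```bash
python3 - <<'E'
from h import *
from bench import cams
pose=np.load("pose.npy"); o,R=state(); p=cams.camera("wrist"); K=p["camera_matrix"];V=wview(p,o,R)
sp=np.array([(325.5,224.6),(398.1,224.4),(470.6,224.3),(543.3,224.2)])
P=[[-.08,-.13+.052*i,.054] for i in range(4)]
r=least_squares(lambda q:(proj(K,V,r2w(q,P))-sp).ravel(),pose); print(r.x,np.degrees(r.x[2]),r.fun)
q=(r.x*2+pose)/3 ; print(pose,q); np.save("posew.npy",r.x); np.save("pose2.npy",r.x)
for u in ((469,316.2),(513.6,316.7),(501.6,390.7)): print(w2r(r.x,unproj(K,V,u,.042)))
where(r.x); goto(r.x,(-.08,-.13,.07)); goto(r.x,(-.08,-.13,.054))
E
```

```text
[ 0.56802287 -0.00270204  0.14682417] 8.412405033789245 [-1.05437916 -0.06502407 -0.36950944  0.05935878  0.41745794  0.08373946
  1.00652307  0.10811798]
[ 0.56756113 -0.00315599  0.14561403] [ 0.56786896 -0.00285336  0.14642079]
[[-0.00167355 -0.01551253  0.042     ]]
[[-0.001195    0.01988304  0.042     ]]
[[0.06776162 0.01894862 0.042     ]]
t 4.28 tip rack mm [ -80.9 -129.7  200.2] tooly yaw in rack 89.95 F [-0.5 -0.7  1.1] open -0.0 tz [ 8.e-04 -4.e-04 -1.e+00]
target (-0.08, -0.13, 0.07) offset [-0.0008 -0.0002  0.1302] spin -0.05
target (-0.08, -0.13, 0.054) offset [-0.0008 -0.0002  0.1462] spin -0.05
```

```bash
python3 -m handwheel '[{"offset":[-0.001,0,0.04],"spin":0,"grip":0},{"offset":[-0.001,0,0.09],"spin":0,"grip":0},{"offset":[-0.001,0,0.12],"spin":0,"grip":0},{"offset":[-0.001,0,0.135],"spin":0,"grip":0},{"offset":[-0.001,0,0.139],"spin":0,"grip":0},{"offset":[-0.001,0,0.139],"spin":0,"grip":0},{"offset":[-0.001,0,0.139],"spin":0,"grip":0}]'
python3 - <<'E'
from h import *
from bench import cams
where(np.load("posew.npy"))
p=cams.camera("wrist"); cv2.imwrite("pics/w2.png",p["color"][:,:,::-1])
E
```

```text
time_s: 5.15
eef_pos: [0.5084, -0.1437, 0.235]
eef_rot: [0.001, -0.072, 0.997, -0.001]
wrist_force: [0.2, -0.7, 0.4]
opening: 0.003
t 5.15 tip rack mm [ -79.3 -131.    62. ] tooly yaw in rack 89.89 F [ 0.2 -0.7  0.4] open 0.0 tz [ 0.0022 -0.0012 -1.    ]
```

View pics/w2.png

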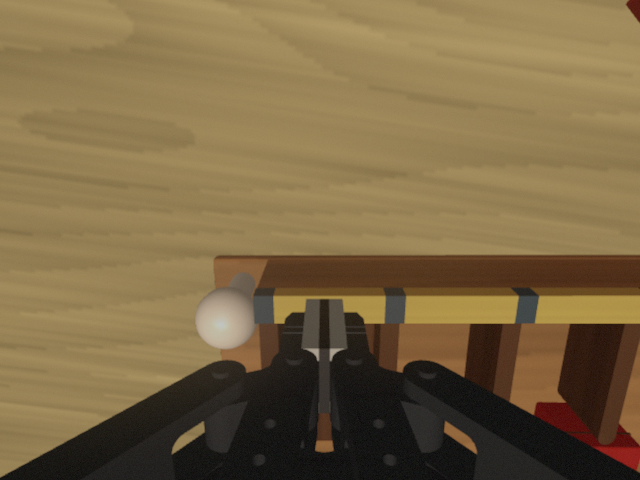

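The wrist view shows the closed tips at (324,305) centred over span a's brass, clear of the knob at (225,318). I'll lower onto it.

```bash
python3 -m handwheel '[{"offset":[0,0,0.004],"spin":0,"grip":0},{"offset":[0,0,0.006],"spin":0,"grip":0},{"offset":[0,0,0.007],"spin":0,"grip":0},{"offset":[0,0,0.008],"spin":0,"grip":0},{"offset":[0,0,0.008],"spin":0,"grip":0}]'
python3 - <<'E'
from h import *
where(np.load("posew.npy"))
E
```

```text
time_s: 5.82
eef_pos: [0.5079, -0.1434, 0.2274]
eef_rot: [-0.0, -0.073, 0.997, -0.0]
wrist_force: [-6.9, 2.4, 17.5]
opening: -0.0
t 5.83 tip rack mm [ -80.2 -130.4   54.4] tooly yaw in rack 89.91 F [-6.9  2.4 17.5] open -0.0 tz [-6.e-04 -1.e-04 -1.e+00]
```

```bash
python3 -m handwheel '[{"offset":[0,0.006,0],"spin":0,"grip":0},{"offset":[0,0.014,0],"spin":0,"grip":0},{"offset":[0,0.022,0],"spin":0,"grip":0},{"offset":[0,0.030,0],"spin":0,"grip":0},{"offset":[0,0.038,0],"spin":0,"grip":0},{"offset":[0,0.046,0],"spin":0,"grip":0},{"offset":[0,0.052,0],"spin":0,"grip":0}]'
python3 - <<'E'
from h import *
where(np.load("posew.npy"))
E
```

```text
time_s: 6.7
eef_pos: [0.5016, -0.0931, 0.2274]
eef_rot: [0.002, -0.072, 0.997, -0.002]
wrist_force: [0.8, -4.7, 7.4]
opening: -0.005
t 6.7 tip rack mm [-78.2 -80.4  54.4] tooly yaw in rack 89.9 F [ 0.8 -4.7  7.4] open -0.0 tz [ 0.0045 -0.0036 -1.    ]
```

```bash
python3 -m handwheel '[{"offset":[0.001,0.006,0.0005],"spin":0,"grip":0},{"offset":[0.001,0.014,0.0005],"spin":0,"grip":0},{"offset":[0.001,0.022,0.0005],"spin":0,"grip":0},{"offset":[0.001,0.030,0.0005],"spin":0,"grip":0},{"offset":[0.001,0.038,0.0005],"spin":0,"grip":0},{"offset":[0.001,0.046,0.0005],"spin":0,"grip":0},{"offset":[0.001,0.048,0.0005],"spin":0,"grip":0}]'
python3 - <<'E'
from h import *
where(np.load("posew.npy"))
E
```

```text
time_s: 7.58
eef_pos: [0.4942, -0.0458, 0.2274]
eef_rot: [0.003, -0.073, 0.997, -0.002]
wrist_force: [0.4, -7.5, 8.9]
opening: 0.001
t 7.58 tip rack mm [-78.4 -32.8  54.4] tooly yaw in rack 89.92 F [ 0.4 -7.5  8.9] open 0.0 tz [ 0.006  -0.0042 -1.    ]
```

Contact held through to span c. I'll lift off and move over the lane on the box's +y side.

```bash
python3 -m handwheel '[{"offset":[0.001,0.004,0],"spin":0,"grip":0},{"offset":[0.001,0.004,0],"spin":0,"grip":0},{"offset":[0.001,0.004,-0.02],"spin":0,"grip":0},{"offset":[0.001,0.004,-0.05],"spin":0,"grip":0},{"offset":[0.001,0.004,-0.05],"spin":0,"grip":0},{"offset":[0.001,0.004,-0.05],"spin":0,"grip":0}]'
python3 - <<'E'
from h import *
q=np.load("posew.npy"); where(q); goto(q,(.033,.05,.10))
E
```

```text
time_s: 8.32
eef_pos: [0.4905, -0.0407, 0.2746]
eef_rot: [-0.0, -0.072, 0.997, 0.0]
wrist_force: [0.6, -0.3, 0.1]
opening: 0.004
t 8.32 tip rack mm [-82.4 -26.2 101.6] tooly yaw in rack 89.89 F [ 0.6 -0.3  0.1] open 0.0 tz [-6.e-04  2.e-04 -1.e+00]
target (0.033, 0.05, 0.1) offset [-0.1152  0.0764  0.0016] spin -0.11
```

```bash
python3 -m handwheel '[{"offset":[-0.03,0.02,0],"spin":0,"grip":0},{"offset":[-0.07,0.05,0],"spin":0,"grip":0},{"offset":[-0.1,0.07,0],"spin":0,"grip":0},{"offset":[-0.115,0.076,0],"spin":0,"grip":0},{"offset":[-0.115,0.076,0],"spin":0,"grip":0},{"offset":[-0.115,0.076,0],"spin":0,"grip":0}]'
python3 - <<'E'
from h import *
from bench import cams
q=np.load("posew.npy"); where(q); goto(q,(.033,.05,.022))
o,R=state();p=cams.camera("wrist"); cv2.imwrite("pics/w3.png",p["color"][:,:,::-1])
p=cams.camera("top"); cv2.imwrite("pics/t3.png",cv2.resize(p["color"][150:330,200:440],None,fx=3.3,fy=3.3)[:,:,::-1])
E
```

```text
time_s: 9.07
eef_pos: [0.5928, 0.0507, 0.274]
eef_rot: [-0.001, -0.072, 0.997, 0.0]
wrist_force: [-0.2, -0.5, 0.1]
opening: -0.001
t 9.07 tip rack mm [ 31.9  49.3 101. ] tooly yaw in rack 89.88 F [-0.2 -0.5  0.1] open -0.0 tz [-2.4e-03  1.0e-04 -1.0e+00]
target (0.033, 0.05, 0.022) offset [-0.0013  0.0007  0.079 ] spin -0.12
```

View pics/w3.png

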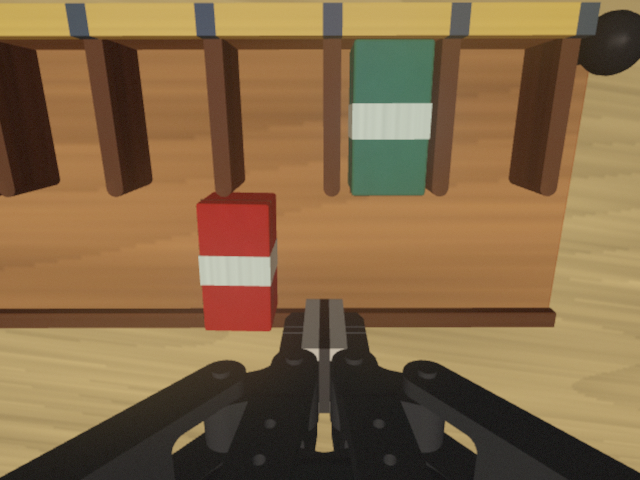

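View pics/t3.png

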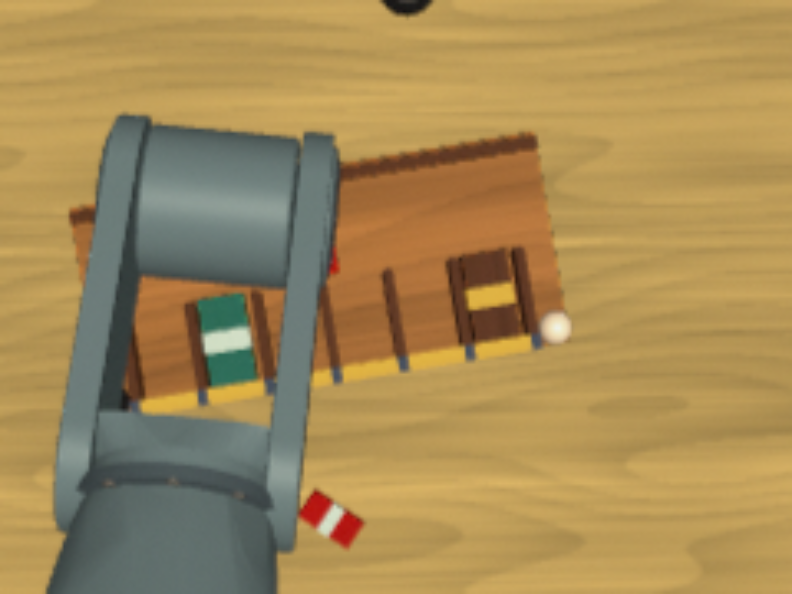

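```bash
python3 - <<'E'
from h import *
from bench import cams
q=np.load("posew.npy"); o,R=state();p=cams.camera("wrist");K=p["camera_matrix"];V=wview(p,o,R)
print("check divider junctions", proj(K,V,r2w(q,[[-.08,0,.054],[-.08,.052,.054],[-.08,.104,.054],[-.005,.052,.044]])))
a=p["color"]; hsv=cv2.cvtColor(a,cv2.COLOR_RGB2HSV)
for u in ((199,203),(276,203),(272,329),(206,329)): print(u,np.round(w2r(q,unproj(K,V,u,.042))*1000,1))
cv2.imwrite("pics/w3c.png",cv2.resize(a[180:340,180:300],None,fx=3.7,fy=3.7,interpolation=cv2.INTER_CUBIC)[:,:,::-1])
E
```

```text
check divider junctions [[203.95362969  17.13476792]
 [332.3148451   16.73033219]
 [460.67223198  16.32590852]
 [331.44831178 195.20591926]]
(199, 203) [[ -1.  -12.6  42. ]]
(276, 203) [[-0.9 25.  42. ]]
(272, 329) [[67.8 20.3 42. ]]
(206, 329) [[ 67.7 -15.   42. ]]
```

View pics/w3c.png

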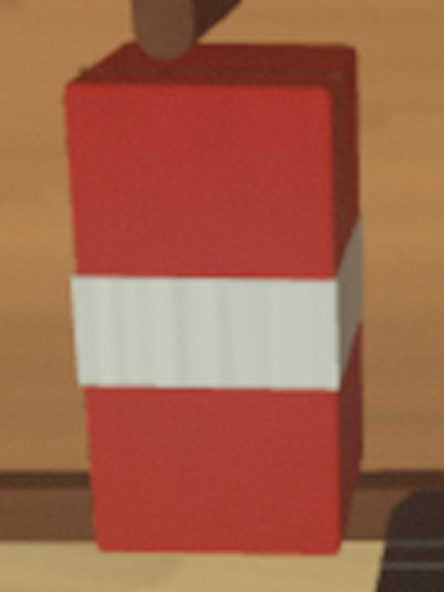

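```bash
python3 -m handwheel '[{"offset":[-0.001,0,0.03],"spin":0,"grip":0},{"offset":[-0.001,0,0.06],"spin":0,"grip":0},{"offset":[-0.001,0,0.077],"spin":0,"grip":0},{"offset":[-0.001,0,0.077],"spin":0,"grip":0},{"offset":[-0.001,-0.006,0.077],"spin":0,"grip":0},{"offset":[-0.001,-0.012,0.077],"spin":0,"grip":0},{"offset":[-0.001,-0.017,0.077],"spin":0,"grip":0},{"offset":[-0.001,-0.022,0.077],"spin":0,"grip":0},{"offset":[-0.001,-0.027,0.077],"spin":0,"grip":0},{"offset":[-0.001,-0.032,0.077],"spin":0,"grip":0},{"offset":[-0.001,-0.032,0.077],"spin":0,"grip":0},{"offset":[-0.001,-0.032,0.077],"spin":0,"grip":0}]'
python3 - <<'E'
from h import *
from bench import cams
q=np.load("posew.npy"); where(q)
p=cams.camera("wrist"); cv2.imwrite("pics/w4.png",p["color"][:,:,::-1])
E
```

```text
time_s: 10.72
eef_pos: [0.5991, 0.0193, 0.1979]
eef_rot: [-0.0, -0.072, 0.997, -0.0]
wrist_force: [-0.5, -0.1, 0.2]
opening: 0.002
t 10.72 tip rack mm [33.9 17.2 24.9] tooly yaw in rack 89.88 F [-0.5 -0.1  0.2] open 0.0 tz [-5.e-04 -3.e-04 -1.e+00]
```

View pics/w4.png

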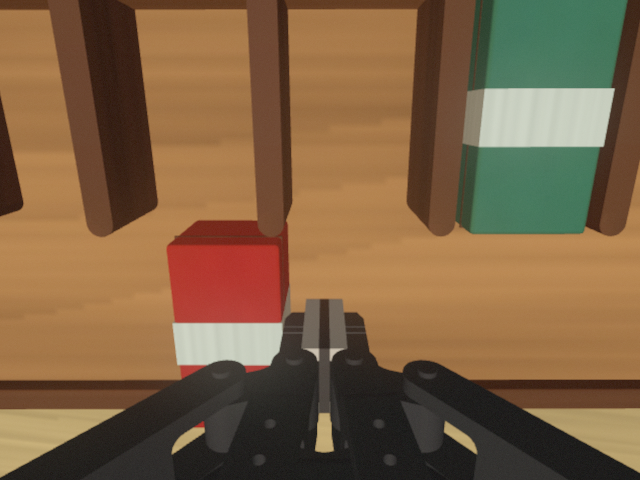

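```bash
python3 - <<'E'
from h import *
from bench import cams
q=np.load("posew.npy"); o,R=state();p=cams.camera("wrist");K=p["camera_matrix"];V=wview(p,o,R)
print("check", proj(K,V,r2w(q,[[-.005,0,.044],[-.005,.052,.044],[-.005,-.052,.044]])))
a=p["color"]
for u in ((172,248),(281,248),(283,322),(175,323)): print(u,np.round(w2r(q,unproj(K,V,u,.042))*1000,1))
cv2.imwrite("pics/w4c.png",cv2.resize(a[200:400,150:350],None,fx=3,fy=3,interpolation=cv2.INTER_CUBIC)[:,:,::-1])
E
```

```text
check [[269.5247125  236.71478715]
 [440.62767256 236.31041666]
 [ 98.43651521 237.11912275]]
(172, 248) [[ -0.8 -30.8  42. ]]
(281, 248) [[-0.7  3.2 42. ]]
(283, 322) [[24.9  3.  42. ]]
(175, 323) [[ 25.2 -32.6  42. ]]
```

View pics/w4c.png

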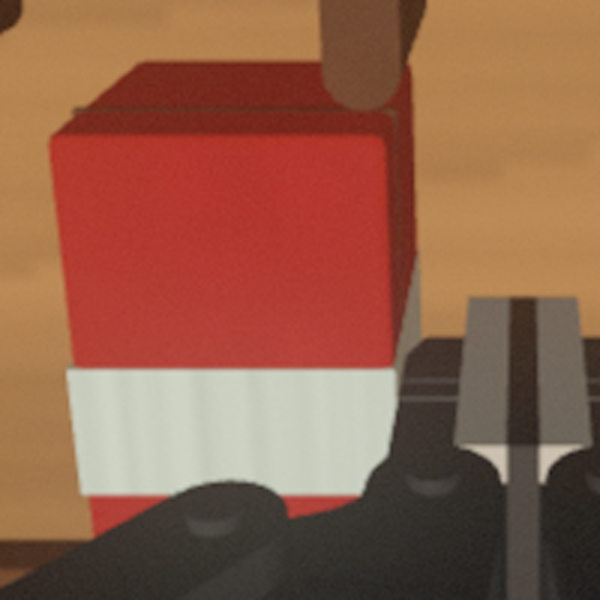

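Box centre is now at y ≈ -15 with the face 14.3 mm from the finger centre, so about 11 mm more.

```bash
python3 -m handwheel '[{"offset":[0,-0.003,0],"spin":0,"grip":0},{"offset":[0,-0.006,0],"spin":0,"grip":0},{"offset":[0,-0.008,0],"spin":0,"grip":0},{"offset":[0,-0.010,0],"spin":0,"grip":0},{"offset":[0,-0.011,0],"spin":0,"grip":0},{"offset":[0,-0.011,0],"spin":0,"grip":0},{"offset":[0,-0.011,0],"spin":0,"grip":0},{"offset":[0,-0.006,0],"spin":0,"grip":0},{"offset":[0,0.01,0],"spin":0,"grip":0},{"offset":[0,0.02,-0.02],"spin":0,"grip":0},{"offset":[0,0.02,-0.075],"spin":0,"grip":0},{"offset":[0,0.02,-0.075],"spin":0,"grip":0},{"offset":[0,0.02,-0.075],"spin":0,"grip":0}]'
python3 - <<'E'
from h import *
from bench import cams
q=np.load("posew.npy"); where(q);o,R=state()
p=cams.camera("wrist"); cv2.imwrite("pics/w5.png",p["color"][:,:,::-1])
a=p["color"];cv2.imwrite("pics/w5c.png",cv2.resize(a[160:360,140:320],None,fx=3,fy=3,interpolation=cv2.INTER_CUBIC)[:,:,::-1])
K=p["camera_matrix"];V=wview(p,o,R)
print("check", proj(K,V,r2w(q,[[-.005,0,.044],[-.005,.052,.044],[-.005,-.052,.044]])))
print("ideal corners", proj(K,V,r2w(q,[[-.002,-.044,.042],[-.002,-.008,.042],[.068,-.008,.042],[.068,-.044,.042]])))
E
```

```text
time_s: 12.45
eef_pos: [0.5964, 0.0399, 0.2745]
eef_rot: [0.001, -0.073, 0.997, -0.0]
wrist_force: [-1.2, 0.8, -0.1]
opening: -0.0
t 12.45 tip rack mm [ 34.6  37.9 101.5] tooly yaw in rack 89.93 F [-1.2  0.8 -0.1] open -0.0 tz [ 1.8e-03 -3.0e-04 -1.0e+00]
check [[246.04960281 190.13910839]
 [354.82437361 189.97389918]
 [137.28515825 190.30430192]]
ideal corners [[156.37019285 195.68250857]
 [230.62955874 195.56989726]
 [239.47229672 325.01856884]
 [172.09692046 325.11693422]]
```

View pics/w5.png

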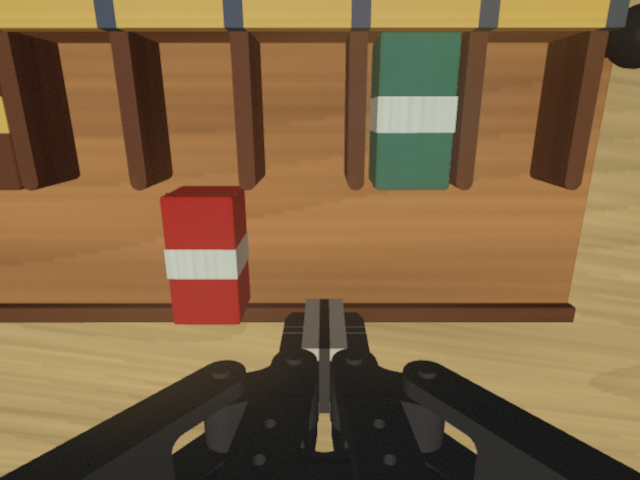

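View pics/w5c.png

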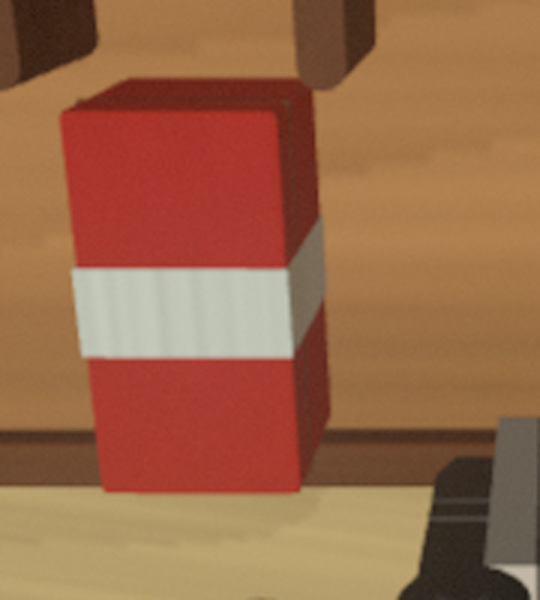

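The box is centred on gap c to within about 1 mm (edges at 161–233 px against the ideal 156–231). Next is the far side of the box.

```bash
python3 - <<'E'
from h import *
q=np.load("posew.npy"); goto(q,(.098,-.0258,.1015)); goto(q,(.098,-.0258,.025))
E
```

```text
target (0.098, -0.0258, 0.1015) offset [-0.0643 -0.0636 -0.0012] spin -0.08
target (0.098, -0.0258, 0.025) offset [-0.0643 -0.0636  0.0753] spin -0.08
```

```bash
python3 -m handwheel '[{"offset":[-0.02,-0.02,0],"spin":0,"grip":0},{"offset":[-0.045,-0.045,0],"spin":0,"grip":0},{"offset":[-0.064,-0.064,0],"spin":0,"grip":0},{"offset":[-0.064,-0.064,0],"spin":0,"grip":0},{"offset":[-0.064,-0.064,0.02],"spin":0,"grip":0},{"offset":[-0.064,-0.064,0.05],"spin":0,"grip":0},{"offset":[-0.064,-0.064,0.070],"spin":0,"grip":0},{"offset":[-0.064,-0.064,0.074],"spin":0,"grip":0},{"offset":[-0.064,-0.064,0.074],"spin":0,"grip":0},{"offset":[-0.064,-0.064,0.074],"spin":0,"grip":0}]'
python3 - <<'E'
from h import *
from bench import cams
q=np.load("posew.npy"); where(q);o,R=state()
p=cams.camera("wrist"); cv2.imwrite("pics/w6.png",p["color"][:,:,::-1])
E
```

```text
time_s: 13.75
eef_pos: [0.6695, -0.0148, 0.2005]
eef_rot: [0.001, -0.072, 0.997, -0.0]
wrist_force: [-0.1, 0.2, 0.2]
opening: 0.002
t 13.75 tip rack mm [ 99.  -27.   27.5] tooly yaw in rack 89.89 F [-0.1  0.2  0.2] open 0.0 tz [ 2.1e-03 -4.0e-04 -1.0e+00]
```

View pics/w6.png

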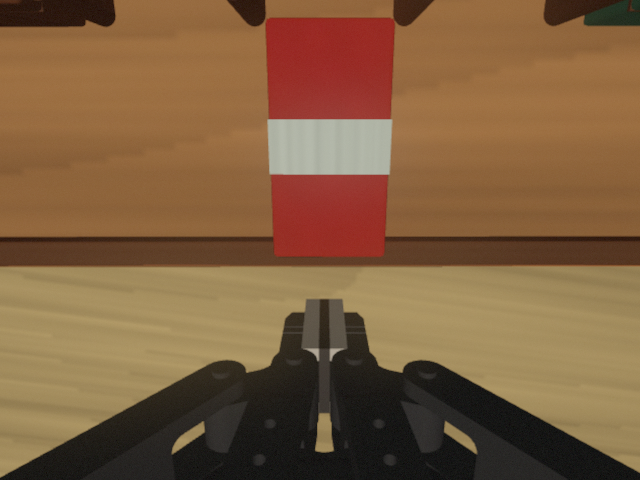

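The box is centred in front of gap c (column 329, divider ends at ~252 and ~407). Pushing in now.

```bash
python3 -m handwheel '[{"offset":[0,0.0015,0.0015],"spin":0,"grip":0},{"offset":[0.005,0.0015,0.0015],"spin":0,"grip":0},{"offset":[0.010,0.0015,0.0015],"spin":0,"grip":0},{"offset":[0.014,0.0015,0.0015],"spin":0,"grip":0},{"offset":[0.018,0.0015,0.0015],"spin":0,"grip":0},{"offset":[0.022,0.0015,0.0015],"spin":0,"grip":0},{"offset":[0.027,0.0015,0.0015],"spin":0,"grip":0},{"offset":[0.032,0.0015,0.0015],"spin":0,"grip":0},{"offset":[0.037,0.0015,0.0015],"spin":0,"grip":0},{"offset":[0.042,0.0015,0.0015],"spin":0,"grip":0},{"offset":[0.042,0.0015,0.0015],"spin":0,"grip":0}]'
python3 - <<'E'
from h import *
from bench import cams
q=np.load("posew.npy"); where(q);o,R=state()
p=cams.camera("wrist"); cv2.imwrite("pics/w7.png",p["color"][:,:,::-1])
E
```

```text
time_s: 15.18
eef_pos: [0.6267, -0.0195, 0.1977]
eef_rot: [-0.0, -0.072, 0.997, 0.0]
wrist_force: [0.2, 0.3, 0.6]
opening: 0.002
t 15.18 tip rack mm [ 55.5 -25.1  24.7] tooly yaw in rack 89.88 F [0.2 0.3 0.6] open 0.0 tz [-5.e-04  0.e+00 -1.e+00]
```

View pics/w7.png

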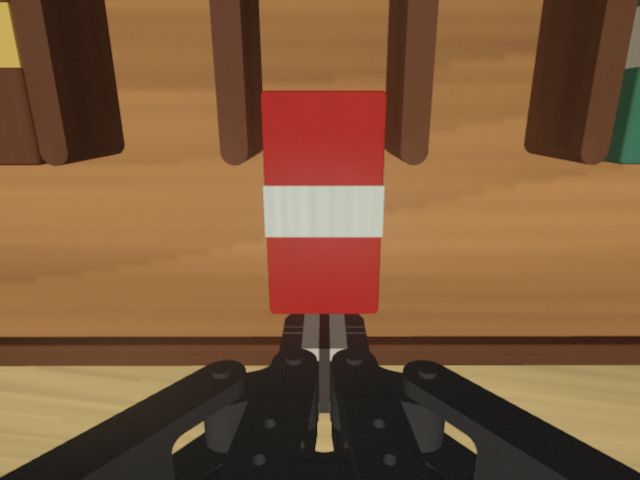

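The box is entering gap c straight, at columns 263–385 between the dividers. Continuing.

```bash
python3 -m handwheel '[{"offset":[0.005,0,0],"spin":0,"grip":0},{"offset":[0.010,0,0],"spin":0,"grip":0},{"offset":[0.015,0,0],"spin":0,"grip":0},{"offset":[0.020,0,0],"spin":0,"grip":0},{"offset":[0.025,0,0],"spin":0,"grip":0},{"offset":[0.030,0,0],"spin":0,"grip":0},{"offset":[0.035,0,0],"spin":0,"grip":0},{"offset":[0.039,0,0],"spin":0,"grip":0},{"offset":[0.042,0,0],"spin":0,"grip":0},{"offset":[0.044,0,0],"spin":0,"grip":0},{"offset":[0.044,0,0],"spin":0,"grip":0}]'
python3 - <<'E'
from h import *
from bench import cams
q=np.load("posew.npy"); where(q);o,R=state()
p=cams.camera("wrist"); cv2.imwrite("pics/w8.png",p["color"][:,:,::-1])
K=p["camera_matrix"];V=wview(p,o,R)
print("home face corners", proj(K,V,r2w(q,[[-.005,-.044,.042],[-.005,-.008,.042],[-.005,0,.044]])))
E
```

```text
time_s: 16.6
eef_pos: [0.5834, -0.0258, 0.1975]
eef_rot: [-0.0, -0.072, 0.997, 0.0]
wrist_force: [0.0, -0.5, 1.0]
opening: -0.0
t 16.6 tip rack mm [ 11.7 -25.   24.5] tooly yaw in rack 89.89 F [ 0.  -0.5  1. ] open -0.0 tz [-6.e-04  0.e+00 -1.e+00]
home face corners [[267.62382763 301.34834719]
 [379.03549103 301.07311257]
 [404.94377836 303.70305944]]
```

View pics/w8.png

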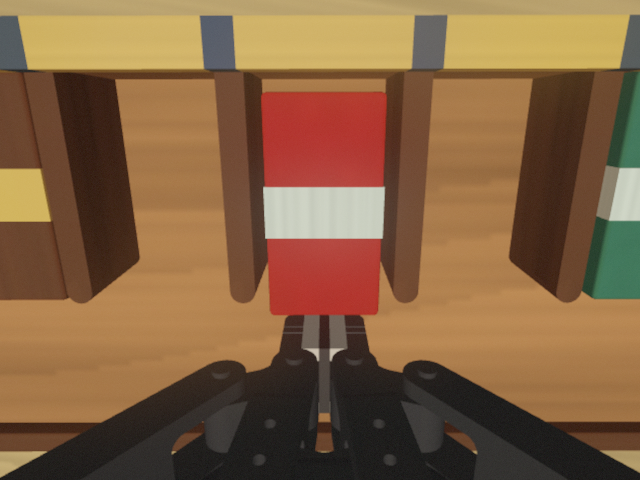

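```bash
python3 -m handwheel '[{"offset":[0.001,0,0],"spin":0,"grip":0},{"offset":[0.002,0,0],"spin":0,"grip":0},{"offset":[0.003,0,0],"spin":0,"grip":0},{"offset":[0.004,0,0],"spin":0,"grip":0},{"offset":[0.004,0,0],"spin":0,"grip":0}]'; python3 -m handwheel '[{"offset":[0.001,0,0],"spin":0,"grip":0},{"offset":[0.001,0,0],"spin":0,"grip":0}]'; python3 -m handwheel '[{"offset":[0.001,0,0],"spin":0,"grip":0},{"offset":[0.001,0,0],"spin":0,"grip":0}]'
python3 - <<'E'
from h import *
q=np.load("posew.npy"); where(q)
E
```

```text
time_s: 17.27
eef_pos: [0.5794, -0.0263, 0.1975]
eef_rot: [-0.0, -0.072, 0.997, 0.0]
wrist_force: [-0.0, 0.4, 0.2]
opening: 0.005
time_s: 17.52
eef_pos: [0.5785, -0.0265, 0.1976]
eef_rot: [-0.0, -0.072, 0.997, 0.0]
wrist_force: [-0.5, -0.5, -0.1]
opening: 0.0
time_s: 17.77
eef_pos: [0.5776, -0.0266, 0.1977]
eef_rot: [-0.0, -0.072, 0.997, -0.0]
wrist_force: [-0.1, -0.8, -0.5]
opening: 0.003
t 17.77 tip rack mm [  6.  -25.1  24.7] tooly yaw in rack 89.88 F [-0.1 -0.8 -0.5] open 0.0 tz [-0. -0. -1.]
```

```bash
python3 -m handwheel '[{"offset":[0.001,0,0],"spin":0,"grip":0},{"offset":[0.001,0,0],"spin":0,"grip":0}]'; python3 - <<'E'
from h import *
from bench import cams
q=np.load("posew.npy"); where(q);o,R=state()
p=cams.camera("wrist"); cv2.imwrite("pics/w9.png",p["color"][:,:,::-1])
E
```

```text
time_s: 18.02
eef_pos: [0.5772, -0.0267, 0.1981]
eef_rot: [0.001, -0.072, 0.997, -0.0]
wrist_force: [4.5, 1.4, -1.3]
opening: 0.002
t 18.02 tip rack mm [  5.9 -25.1  25.1] tooly yaw in rack 89.88 F [ 4.5  1.4 -1.3] open 0.0 tz [ 0.002 -0.    -1.   ]
```

View pics/w9.png

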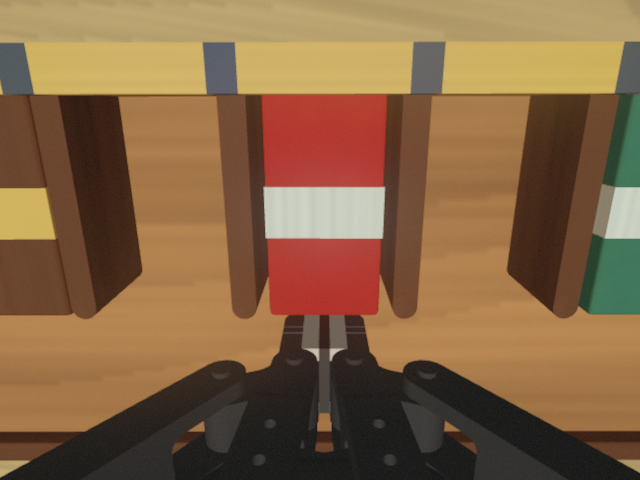

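Force rose to 4.5 N while the tip stalled, and the box front is level with its neighbours (row ~315). I'll press 1 mm more, then back off and lift.

```bash
python3 -m handwheel '[{"offset":[0.001,0,0],"spin":0,"grip":0},{"offset":[0.001,0,0],"spin":0,"grip":0}]'; python3 -m handwheel '[{"offset":[-0.004,0,0],"spin":0,"grip":0},{"offset":[-0.014,0,0],"spin":0,"grip":0},{"offset":[-0.024,0,0],"spin":0,"grip":0},{"offset":[-0.024,0,-0.03],"spin":0,"grip":0},{"offset":[-0.024,0,-0.08],"spin":0,"grip":0},{"offset":[-0.024,0,-0.12],"spin":0,"grip":0},{"offset":[-0.024,0,-0.12],"spin":0,"grip":0},{"offset":[-0.024,0,-0.12],"spin":0,"grip":0}]'
python3 - <<'E'
from h import *
from bench import cams
q=np.load("posew.npy"); where(q);o,R=state()
p=cams.camera("wrist"); cv2.imwrite("pics/w10.png",p["color"][:,:,::-1])
p=cams.camera("scene"); cv2.imwrite("pics/s10.png",p["color"][:,:,::-1])
E
```

```text
time_s: 18.32
eef_pos: [0.5769, -0.0269, 0.1985]
eef_rot: [0.002, -0.072, 0.997, -0.0]
wrist_force: [7.4, 1.0, -1.5]
opening: 0.003
time_s: 19.32
eef_pos: [0.5994, -0.0233, 0.3171]
eef_rot: [-0.0, -0.072, 0.997, 0.0]
wrist_force: [-0.5, 0.3, -0.6]
opening: 0.002
t 19.32 tip rack mm [ 27.8 -25.  144.1] tooly yaw in rack 89.89 F [-0.5  0.3 -0.6] open 0.0 tz [-9.e-04  1.e-04 -1.e+00]
```

View pics/w10.png

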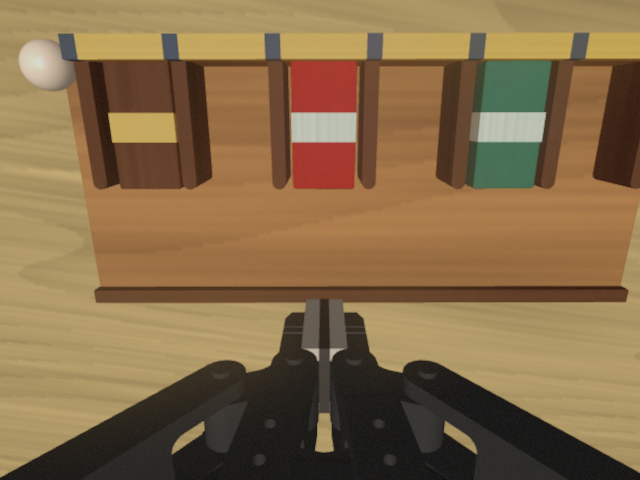

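View pics/s10.png

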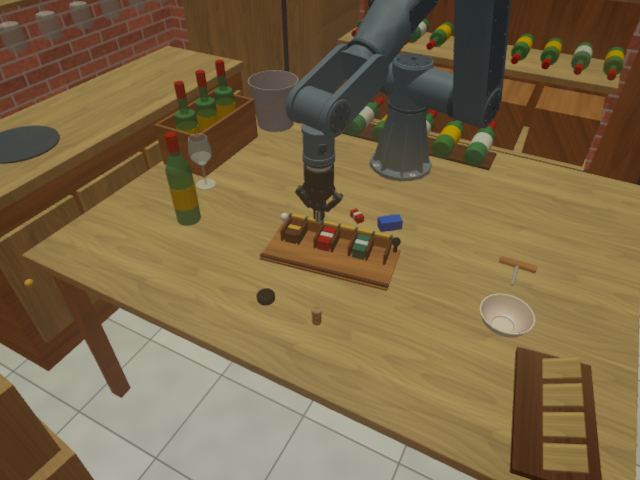

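The wrist view shows red at (323,125) in the third gap from the white knob. Its front edge at row 188 matches the walnut and green boxes and the divider ends. The scene view shows everything else where it was, and the robot is clear.

```bash
python3 -c "
from bench import ctrl
print(ctrl.hand_in())"
```

```text
the job is handed in; nothing more can be done
None
```

The job is done and handed in at about 19.4 s of the 64 s. The hand-in gave no verdict.

- **Rail:** With the fingers closed I touched down on span a, next to the white knob. I slid the tip along spans a, b and c and lifted off in span c at about rack y = -27 mm. The force readings taken in the three spans were 17, 7 and 9 N; I did not log it between them.
- **Red box:** I pushed the larger red box, the one in the lane, along to the third gap from the white knob. I then pushed it in until it stalled against the back wall at 5–7 N.
- **Last checks:** The wrist view shows the box's front edge level with its neighbours and the divider ends. The walnut and green boxes and the other things looked unmoved, and the gripper was clear of everything. No check failed. The scene and top cameras disagreed on the rack position by 3–5 mm. I settled that with the wrist camera and by touch.

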